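Pack the short sample jars into the specimen carrier and close it

ROBOT

A 7-joint arm with a two-finger parallel gripper is mounted at the origin on the work surface. World frame = base frame: x ahead of the robot, y to its left, z up, the work surface at z = 0. Lengths are in mm, angles in rad, forces in N, time in s.
With the tool pointing down it reaches from about 375 to 925 mm from the base axis. Payload 3.1 kg.
Tool frame: the origin (TCP) lies on the centre line of the jaws, within the pads' length; the fingertips stand 22 mm ahead of it and the grasp point (between the pads) lies 3 mm ahead of it; z points along the fingers, y is the line along which they close (so a half turn about z gives the same grasp; the last joint's range is limited). The gripper opens to 85 mm and grips with 20 to 120 N. Pads are 22 mm wide; open, the fingers measure 114 mm over their backs; the gripper's body (76 mm by 85 mm) begins 54 mm behind the grasp point. The pads swing forward as they close: fully open they stand 13 mm farther back than shut.
Start: joints at [-0.098, 0.383, 0.044, 1.598, -0.018, 1.161, -0.05], TCP at [650.003, 0.022, 253.269] pointing down, gripper open.
Joint ranges: [-2.61, 2.61], [-0.41, 2.15], [-1.48, 1.57], [0, 2.5], [-1.57, 4.71], [0.05, 1.97], [-2.85, 2.85]. Speed limits (rad/s): [2.79, 2.79, 3.14, 3.14, 3.14, 3.14, 3.14].

INTERFACE

Orientations are given as [roll, pitch, yaw] about the fixed x, y, z axes, in that order (R = Rz(yaw) Ry(pitch) Rx(roll)).
In Python, from bench import r, viewer gives the robot as it stands.
- The arm moves only by the tool send_rows, never from a script. Its argument "commands" is a list of rows, each a list of 3 entries, a list of its own where there are three numbers: the shift along the tool's x, y, z each as a share of 2 cm, from -1 to 1, then the turn about the tool's z as a share of 8 degrees, from -1 to 1, then the opening, from 0 (shut) to 1 (fully open). In form: [[[x, y, z], turn, gripper], ...]. A call has 1 to 8 rows; each row shifts and turns the commanded pose from where the row before left it, along the tool's axes as they then stand; what a row does not reach is not made up. A row lasts 1/10 s, in which the tool goes at most 50 mm and 8.59 degrees, less where a joint would pass 70% of its speed; a pose out of reach is approached as far as the arm can. A call with a number of a shift or a turn outside -1 to 1 is refused whole. A call with a gripper value outside its range is refused whole. The fingers move at their own pace and stop on an object; "squeeze" is the grip in N (left out, the last holds). Time passes only in rows, so rows that do not move let the fingers close. It gives the time, the measured TCP pose, the force, the opening and the grip force at its end, in the units of the state.
- r.state(): the state, without advancing time (a new reading comes with each control period).
- viewer.get_image(name): name is "scene" or "side" or "wrist"; returns the picture (400x640x3 uint8, blue, green, red); there is no depth.
- viewer.calibration(name): a dict with "camera_matrix" (3x3 intrinsics, pixels), "world_from_camera" (4x4, takes a point from camera to world coordinates). Camera axes: x right, y down, z forward; pixel columns grow to the right and rows downward; lengths in mm; the calibration is good to about 2 mm. The wrist camera is an equidistant fisheye: a pixel r from the principal point sees the ray r / f radians off the axis. A picture is of the moment at which its call begins: read the wrist's pose just before it. calibration takes no time and is no camera call; for the wrist camera it gives the pose at the moment of the call.
- r.finish_job(): hands the job in; it is judged then, once.
The state is a dict: "t": time; "joints": joint angles; "dq": joint speeds; "tau": joint torques, N m; "ee_pos": TCP position; "orientation": TCP orientation; "force": force on the tool from outside, world axes, zero at the start; "ft_torque": the same for the moment, N m; "opening": finger opening in mm; "gripper_force": force on a finger pad.
Only numpy, scipy, OpenCV 4.12 (cv2) and the standard library are available. Lean on these libraries where they do the work, as an engineer would, in place of code of your own. Each camera call takes 0.05 s, during which the arm holds its last target. There are 200 camera calls.

TASK

Pack the short samples for transport: set the short wide jar upright in the carrier's large middle well and the two short vials upright in the small wells, one in each, lowering them gently rather than dropping them, then put the lid squarely on the carrier so that it sits fully down on the rim all round. The tall jar and tall vial are too high for this carrier: leave them, the bottle and the dishes standing where they are, and tip nothing over.

Things in the scene. Friction and masses are not known exactly. Their poses are not given: they have to be found in the camera images.
- short_jar: Short wide jar, 58 mm across, 50 mm high, about 130 g. Amber glass, white screw cap (top 18 mm, the full diameter), upright on the bench; origin: centre of its underside, z up. 
- short_vial_a: One of two identical short vials, 30 mm across, 50 mm high, about 45 g. Amber glass, white screw cap (top 18 mm, the full diameter), upright on the bench; origin: centre of its underside, z up. 
- short_vial_b: The other short vial, same as short_vial_a; either may go in either small well.
- tall_jar: Tall wide jar, 58 mm across like the short one but 90 mm high. Stays on the bench. Amber glass, white screw cap (top 18 mm, the full diameter), upright on the bench; origin: centre of its underside, z up. 
- tall_vial: Tall vial, 30 mm across but 90 mm high. Stays on the bench. Amber glass, white screw cap (top 18 mm, the full diameter), upright on the bench; origin: centre of its underside, z up. 
- carrier: Open grey box fixed to the bench, 218 (x) x 134 (y) x 68 mm high, walls 5. Origin: centre of its underside. Black foam insert, top 28 mm up, has three round wells in a row along x, floors 10 mm up: large (74 mm) at x=0, small (46 mm) at x=+74 and -74 mm. A short one in its well ends 8 mm below the rim; on the foam, or a tall one, it stops the lid. Most finger room: close along y.
- lid: Grey lid, 300 g, right way up; either way round fits. Origin: centre of its skirt's lower edge, x its long axis. Skirt 14 mm deep, flared: inside 238 x 154 mm below, 224 x 140 at the plate; plate 4 mm thick. Seated, plate on rim, origin 54 mm above the carrier's. Black bar handle along x over the centre: 108 mm long, 14 wide, 14 high, middle 49 mm above origin, open beneath, posts at x=+-48 mm.
- bottle: Bystander: small glass media bottle with an orange cap, 56 mm across, 100 mm high. Origin: centre of its underside.
- dishes: Bystander: stack of three clear Petri dishes, 92 mm across, 45 mm high. Origin: centre of its underside.
Mind the look-alikes: they are no part of the job. Leave any black look-alike of the short_jar alone.

How it is judged (in metres and radians):
On the way, in this order (a step that is already met when the one before it is completed fails the run):
1. the short jar stands in the middle well and the short vials in the small wells, one in each (x of short_jar in the frame of carrier between -0.012 and 0.012 m and y of short_jar in the frame of carrier between -0.012 and 0.012 m and z of short_jar in the frame of carrier between 0.006 and 0.015 m and angle between short_jar's own z axis and vertical below 0.12 rad and (((x of short_vial_a in the frame of carrier between 0.062 and 0.086 m and y of short_vial_a in the frame of carrier between -0.012 and 0.012 m and z of short_vial_a in the frame of carrier between 0.006 and 0.015 m and angle between short_vial_a's own z axis and vertical below 0.12 rad) and (x of short_vial_b in the frame of carrier between -0.086 and -0.062 m and y of short_vial_b in the frame of carrier between -0.012 and 0.012 m and z of short_vial_b in the frame of carrier between 0.006 and 0.015 m and angle between short_vial_b's own z axis and vertical below 0.12 rad)) or ((x of short_vial_a in the frame of carrier between -0.086 and -0.062 m and y of short_vial_a in the frame of carrier between -0.012 and 0.012 m and z of short_vial_a in the frame of carrier between 0.006 and 0.015 m and angle between short_vial_a's own z axis and vertical below 0.12 rad) and (x of short_vial_b in the frame of carrier between 0.062 and 0.086 m and y of short_vial_b in the frame of carrier between -0.012 and 0.012 m and z of short_vial_b in the frame of carrier between 0.006 and 0.015 m and angle between short_vial_b's own z axis and vertical below 0.12 rad)))), for 0.2 s.
2. the lid sits fully down on the carrier (z of lid in the frame of carrier between 0.049 and 0.0575 m and horizontal distance between lid and carrier below 0.012 m and angle between lid's own z axis and vertical below 0.04 rad and angle between the x axis of lid and the x axis of carrier, either way round below 0.1 rad), for 0.2 s.
At the end, for the whole second after the job is handed in: Short jar in the middle well, a short vial in each small well (12 mm sideways, 5 mm in height, upright); lid level and square with its plate on the rim (4 mm height, 12 mm sideways, 0.1 rad); all released, at rest; tall jar, tall vial, bottle, dishes within 40 mm of their places (all of step 1 and all of step 2 and linear speed of each of short_jar, short_vial_a, short_vial_b, lid below 0.02 m/s and contact force between the fingers and short_jar below 0.1 N and contact force between the fingers and short_vial_a below 0.1 N and contact force between the fingers and short_vial_b below 0.1 N and contact force between the fingers and lid below 0.1 N and distance of each of tall_jar, tall_vial, bottle, dishes from where it was at the start of the episode below 0.04 m); the robot touches nothing.
It fails at once if a jar, vial or the bottle is tipped over (angle between any of short_jar, short_vial_a, short_vial_b, tall_jar, tall_vial, bottle's own z axis and vertical above 1.2 rad).
It fails at once if a short jar or vial is dropped into the carrier (falling faster than 0.8 m/s) ((linear speed of short_jar above 0.8 m/s and z of short_jar in the frame of carrier below 0.06 m and horizontal distance between short_jar and carrier below 0.11 m) or (linear speed of short_vial_a above 0.8 m/s and z of short_vial_a in the frame of carrier below 0.06 m and horizontal distance between short_vial_a and carrier below 0.11 m) or (linear speed of short_vial_b above 0.8 m/s and z of short_vial_b in the frame of carrier below 0.06 m and horizontal distance between short_vial_b and carrier below 0.11 m)).
It also fails if it takes over 106 s, if anything falls off the work surface, if the arm or the gripper's body presses on something with over 40 N, if the wrist force passes 120 N, or if a joint passes its speed limit or range.

## Working session

There is one attempt and no reset: what is moved stays moved. The work goes in short steps, Python scripts to look and compute and a tool call to move; the robot and the scene stay as the last step left them, time stands still between calls to the robot, and variables do not carry over. Pictures are saved under pics/ and viewed, at most 14 in all, crops included, and the job is handed in when it is done.

Besides the shell and the picture viewer there is one more tool, called after "Call:" as name(argument=value, ...), one argument or row to a line, values as JSON. send_rows: Moves the arm, as the interface text tells. Its arguments: {"type":"object","properties":{"commands":{"type":"array","items":{"type":"array"}},"squeeze":{"type":"number"}},"required":["commands"]}

```bash
ls; mkdir -p pics; python3 - <<'E'
from bench import r, viewer
import cv2,json
for n in("scene","side","wrist"):
    c=viewer.calibration(n); print(n,c["camera_matrix"],c["world_from_camera"])
    cv2.imwrite(f"pics/{n}0.png",viewer.get_image(n))
s=r.state();print(s)
E
```

```text
pics
scene [[397.2470763    0.         318.19283915]
 [  0.         397.2470763  198.65263474]
 [  0.           0.           1.        ]] [[-8.52577955e-01  3.20904555e-01 -4.12469511e-01  9.09325427e+02]
 [ 5.22535183e-01  5.11026869e-01 -6.82501664e-01  5.68375892e+02]
 [-8.23489005e-03 -7.97415705e-01 -6.03374163e-01  5.53561112e+02]
 [ 0.00000000e+00  0.00000000e+00  0.00000000e+00  1.00000000e+00]]
side [[439.35277573   0.         320.20094474]
 [  0.         439.35277573 203.70546266]
 [  0.           0.           1.        ]] [[ 7.12455897e-01 -4.07071345e-01  5.71576342e-01 -4.07719023e+01]
 [-7.01331944e-01 -4.40050980e-01  5.60792867e-01 -5.94812047e+02]
 [ 2.32400227e-02 -8.00404932e-01 -5.99009053e-01  6.85192618e+02]
 [ 0.00000000e+00  0.00000000e+00  0.00000000e+00  1.00000000e+00]]
wrist [[309.70691629   0.         321.83757899]
 [  0.         309.70691629 204.44163746]
 [  0.           0.           1.        ]] [[ 9.99998921e-01 -2.78014603e-04 -1.44239470e-03  6.50033025e+02]
 [-6.45662630e-04 -9.65176476e-01 -2.61598840e-01  6.66118741e+01]
 [-1.31943713e-03  2.61599489e-01 -9.65175614e-01  3.72576791e+02]
 [ 0.00000000e+00  0.00000000e+00  0.00000000e+00  1.00000000e+00]]
{'t': 0.15, 'joints': array([-0.09778746,  0.38364536,  0.04387197,  1.59919751, -0.01792053,
        1.16119873, -0.04989258]), 'dq': array([-8.70742333e-04, -3.05732186e-03, -1.07894650e-03, -4.55221271e-03,
       -5.44279743e-05, -8.80136751e-04,  9.05448993e-04]), 'tau': array([ 2.19941270e-03, -4.34053266e+01,  1.02680024e+00, -2.49981201e+01,
        1.06983635e-02,  7.30535554e-03,  3.91670756e-05]), 'ee_pos': array([ 6.49315031e+02, -1.40710238e-02,  2.52184678e+02]), 'orientation': array([-3.13953882e+00,  9.61315667e-05,  1.57083379e+00]), 'force': array([-0.04721746, -0.43779481,  1.08921723]), 'ft_torque': array([-0.03709605,  0.02325881, -0.00235846]), 'gripper_force': 0.0, 'opening': 85.40938579187174}
```

View pics/scene0.png

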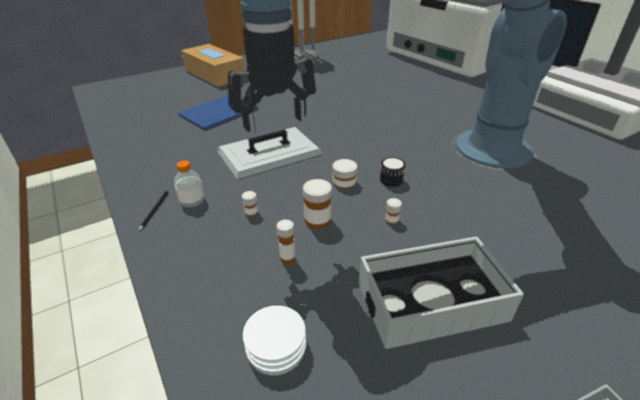

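View pics/side0.png

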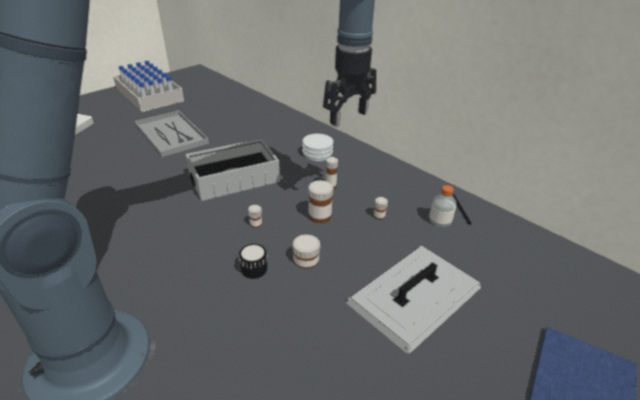

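View pics/wrist0.png

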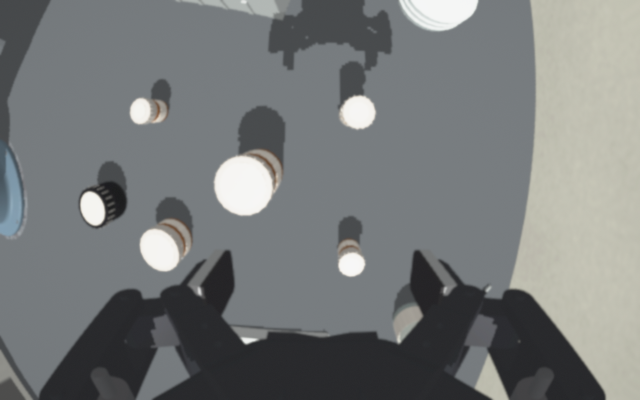

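Candidates in the scene picture:
- Jars: white-capped short jar at (344,174), black look-alike at (392,171), tall jar at (317,204).
- Vials: short vials at (250,203) and (394,211), tall vial at (287,242).

My choice is the jar at (344,174) and the two short vials. Next come the close crops.

```bash
python3 - <<'E'
import cv2,numpy as np
s=cv2.imread("pics/scene0.png");d=cv2.imread("pics/side0.png")
def crop(im,x,y,w,h,k): return cv2.resize(im[y:y+h,x:x+w],None,fx=k,fy=k,interpolation=cv2.INTER_CUBIC)
a=crop(s,210,120,200,150,4);cv2.imwrite("pics/c1.png",a)
a=crop(s,350,230,180,120,4);cv2.imwrite("pics/c2.png",a)
a=crop(d,180,130,220,150,3.6);cv2.imwrite("pics/c3.png",a)
a=crop(d,335,180,160,170,3.5);cv2.imwrite("pics/c4.png",a)
E
```

```text
(no output)
```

View pics/c1.png

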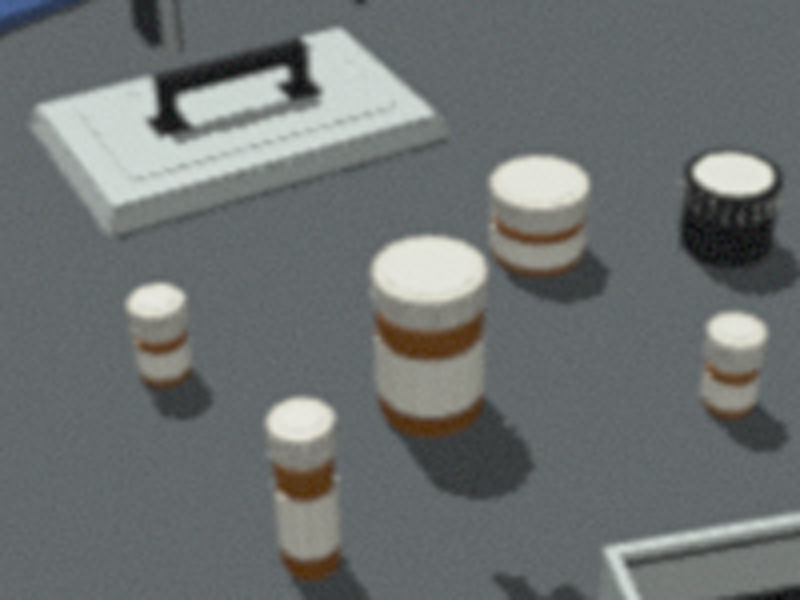

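View pics/c2.png

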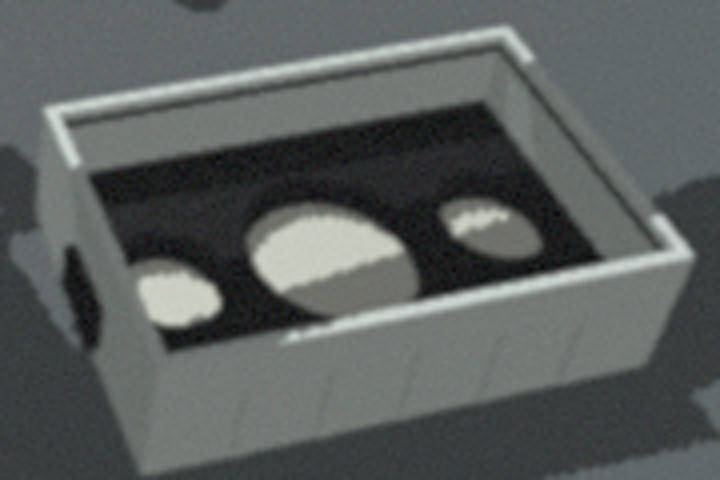

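View pics/c3.png

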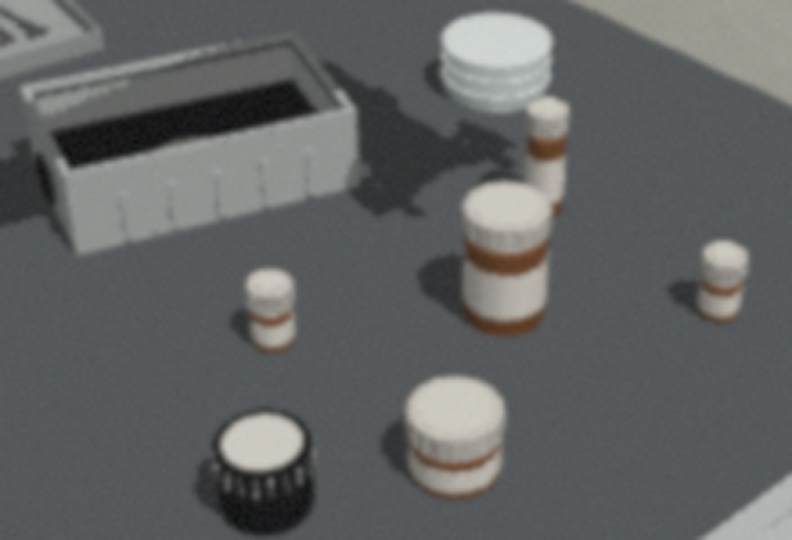

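View pics/c4.png

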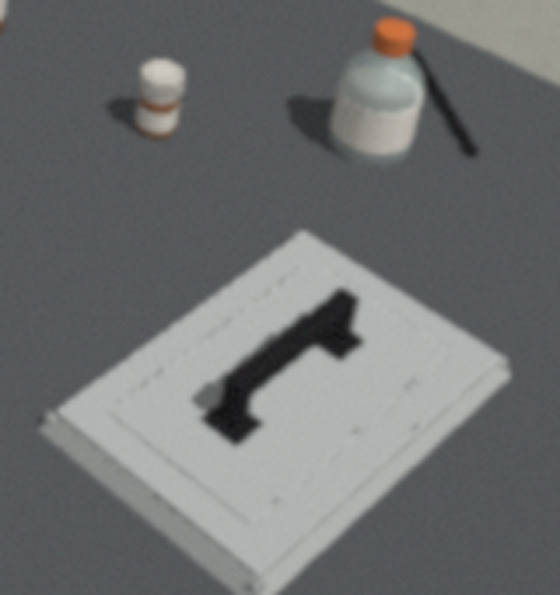

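The crops show the following:
- Short jar: white cap, amber glass, centre of the top at scene crop (540,183). The black one at (735,175) is the decoy.
- Short vials at (737,330) and (157,300).
- Carrier: all rim corners visible, wells empty.
- Lid: handle visible at top right.

I'll triangulate these now.

```bash
cat > h.py <<'E'
import numpy as np, cv2
from bench import r, viewer
C={n:viewer.calibration(n) for n in("scene","side")}
def ray(n,u,v,cal=None):
    c=cal or C[n];K=np.array(c["camera_matrix"]);T=np.array(c["world_from_camera"])
    x=(u-K[0,2])/K[0,0];y=(v-K[1,2])/K[1,1]
    if n=="wrist":
        t=np.hypot(x,y);d=np.array([x/t*np.sin(t),y/t*np.sin(t),np.cos(t)]) if t>1e-9 else np.array([0,0,1.])
    else: d=np.array([x,y,1.])
    d=T[:3,:3]@d;return T[:3,3],d/np.linalg.norm(d)
def plane(R,z): o,d=R;return o+d*(z-o[2])/d[2]
def tri(*Rs):
    A=sum(np.eye(3)-np.outer(d,d) for o,d in Rs);b=sum((np.eye(3)-np.outer(d,d))@o for o,d in Rs)
    p=np.linalg.solve(A,b);e=[np.linalg.norm(np.cross(p-o,d)) for o,d in Rs];return p.round(1),np.round(e,1)
c1=lambda u,v:ray("scene",210+u/4,120+v/4)
c2=lambda u,v:ray("scene",350+u/4,230+v/4)
c3=lambda u,v:ray("side",180+u/3.6,130+v/3.6)
c4=lambda u,v:ray("side",335+u/3.5,180+v/3.5)
E
cat > /tmp/a.py <<'E'
from h import *
np.set_printoptions(suppress=True,precision=1)
w=viewer.calibration("wrist");W=lambda u,v:ray("wrist",u,v,w)
print("jar",tri(c1(540,183),c3(457,407)),tri(c1(540,183),c3(457,407),W(162,247)))
print("va",tri(c1(737,330),c3(269,284)),tri(c1(737,330),c3(269,284),W(141,111)))
print("vb",tri(c1(157,300),c3(725,257)),tri(c1(157,300),c3(725,257),W(351,264)))
print("tj",tri(c1(430,267),c3(507,208)));print("tv",tri(c1(302,420),c3(548,110)))
print("black",tri(c1(735,175),c3(264,443)))
print("rim scene",[plane(c2(*p),68) for p in((47,110),(508,30),(692,255),(163,355))])
print("rim side",[plane(c3(*p),68) for p in((25,93),(70,170),(355,103),(293,38))])
print("lid scene",[plane(c1(*p),18) for p in((35,115),(117,210),(447,125),(343,30))])
print("lid side",[plane(c4(*p),18) for p in((303,232),(508,362),(258,578),(50,412))])
print("bar",[plane(c1(*p),56) for p in((157,80),(303,45))],[plane(c4(*p),56) for p in((346,292),(228,383))])
E
PYTHONPATH=. python3 /tmp/a.py
```

```text
Traceback (most recent call last):
  File "h.py", line 1, in <module>
    import numpy as np, cv2
ModuleNotFoundError: No module named 'cv2'
```

```bash
cp /tmp/a.py a.py; python3 a.py 2>&1 || (echo $PYTHONPATH; PYTHONPATH=.:$PYTHONPATH python3 - < a.py)
```

```text
jar (array([444.6, -79.8,  48.9]), array([1.6, 1.6])) (array([446.4, -78.2,  47.8]), array([3. , 1.5, 2.3]))
va (array([438. ,  92.2,  48.7]), array([0.5, 0.5])) (array([438.3,  92. ,  48.3]), array([1.1, 0.2, 1.1]))
vb (array([682.6, -93.5,  48.4]), array([0.9, 0.9])) (array([683.1, -93.2,  48.3]), array([1.2, 0.8, 0.6]))
tj (array([572.7,   7.7,  89.1]), array([0.8, 0.8]))
tv (array([682.4,  76.8,  88.6]), array([1.1, 1.1]))
black (array([341.8, -25.3,  48.6]), array([1.7, 1.7]))
rim scene [array([601.2, 199. ,  68. ]), array([397.3, 267.9,  68. ]), array([437.9, 391.6,  68. ]), array([638.9, 320.1,  68. ])]
rim side [array([434.9, 382.4,  68. ]), array([402.7, 269.3,  68. ]), array([608.4, 204.7,  68. ]), array([636.8, 314.9,  68. ])]
lid scene [array([ 653.5, -369.4,   18. ]), array([ 651.7, -231.2,   18. ]), array([ 426.3, -210.1,   18. ]), array([ 418.3, -367. ,   18. ])]
lid side [array([ 651.6, -240.6,   18. ]), array([ 645.7, -390.2,   18. ]), array([ 416.6, -377.2,   18. ]), array([ 420.6, -230.1,   18. ])]
bar [array([ 588.8, -303.7,   56. ]), array([ 486.4, -295.9,   56. ])] [array([ 587.3, -308.3,   56. ]), array([ 480.2, -303.8,   56. ])]
```

Call:
send_rows(
  commands=[
    [[0,0,0],-1,1],
    [[0,0,0],-1,1],
    [[0,0,0],-1,1],
    [[0,0,0],-1,1],
    [[0,0,0],-1,1],
    [[0,0,0],-1,1],
    [[0,0,0],-1,1],
    [[0,0,0],-1,1],
  ],
)

```text
t: 0.95
ee_pos: [649.6, -0.1, 252.7]
orientation: [-3.141, -0.001, 2.694]
force: [-0.1, 0.2, 0.7]
opening: 85.4
gripper_force: 0.0
```

```bash
cat >> h.py <<'E'
from scipy.spatial.transform import Rotation
def plan(p,yaw=None):
    s=r.state();R=Rotation.from_euler('xyz',s["orientation"]).as_matrix()
    d=R.T@(np.array(p)-s["ee_pos"]);y=s["orientation"][2]
    print("t %.1f pos"%s["t"],s["ee_pos"].round(1),"ori",s["orientation"].round(4),"shares",(d/20).round(2),
      "turn",None if yaw is None else round(-np.degrees((yaw-y+np.pi)%(2*np.pi)-np.pi)/8,2),"F",s["force"].round(1),"open",round(s["opening"],1))
E
python3 - <<'E'
from h import *
print("bottle cap",tri(c4(393,30),ray("scene",184,165)))
plan([445,-79,160],np.radians(90+71.7))
E
```

```text
bottle cap (array([ 780.4, -206.4,   97.5]), array([1.8, 1.8]))
t 0.9 pos [ 6.496e+02 -1.000e-01  2.527e+02] ori [-3.1410e+00 -1.0000e-03  2.6935e+00] shares [ 7.51 -7.99  4.65] turn -0.92 F [-0.1  0.2  0.7] open 85.4
```

Call:
send_rows(
  commands=[
    [[0,0,0],-0.92,1],
    [[1,-1,0],0,1],
    [[1,-1,0],0,1],
    [[1,-1,0.5],0,1],
    [[1,-1,0.5],0,1],
    [[1,-1,0.5],0,1],
    [[1,-1,0.5],0,1],
    [[1,-0.5,0],0,1],
  ],
)

```text
t: 1.75
ee_pos: [472.7, -80.2, 211.3]
orientation: [-3.14, -0.004, 2.814]
force: [0.5, -0.4, -0.2]
opening: 85.8
gripper_force: 0.0
```

Call:
send_rows(
  commands=[
    [[0.75,-0.25,0],0,1],
    [[0.75,-0.2,0],0,1],
    [[0,0,0],0,1],
    [[0,0,0],0,1],
  ],
)

```text
t: 2.15
ee_pos: [444.8, -77.4, 213.4]
orientation: [3.141, 0.001, 2.816]
force: [0.7, 0.0, 0.3]
opening: 85.2
gripper_force: 0.0
```

```bash
python3 - <<'E'
from h import *
plan([445,-79,160],np.radians(90+71.7))
c=viewer.calibration("wrist");im=viewer.get_image("wrist");cv2.imwrite("pics/w1.png",im)
np.savez("pics/w1.npz",**{k:np.array(v) for k,v in c.items()})
E
```

```text
t 2.1 pos [444.8 -77.4 213.4] ori [3.1414e+00 8.0000e-04 2.8163e+00] shares [-0.03 -0.07  2.67] turn -0.04 F [0.7 0.  0.3] open 85.2
```

View pics/w1.png

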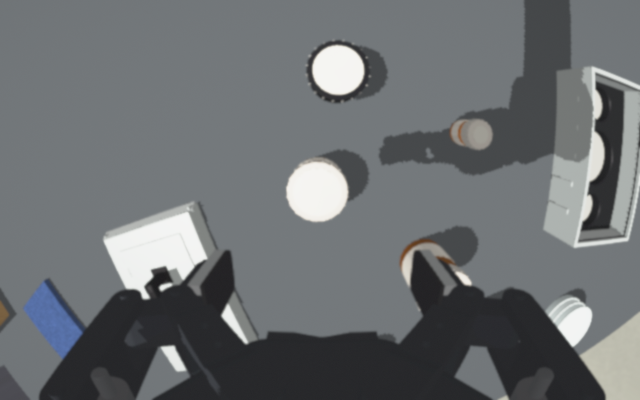

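The short jar's cap is at (317,191), the black decoy at (338,70) and vial A at (478,134). I'll check where these rays land.

```bash
python3 - <<'E'
from h import *
f=np.load("pics/w1.npz");c={k:f[k] for k in f.files}
for p,q in(((317,191),c1(540,183)),((478,134),c1(737,330))):
    R=ray("wrist",*p,c);print(plane(R,50).round(1),tri(R,q))
plan([447,-78,42],np.radians(161.7))
E
```

```text
[442.3 -80.5  50. ] (array([442.5, -80.5,  47.7]), array([0.3, 0.3]))
[437.2  89.7  50. ] (array([437.1,  91.3,  47.7]), array([0.6, 0.6]))
t 2.2 pos [445.3 -77.3 213.5] ori [3.1413e+00 1.2000e-03 2.8165e+00] shares [-0.08 -0.01  8.58] turn -0.04 F [-0.3  0.1  0.4] open 85.2
```

Call:
send_rows(
  commands=[
    [[0.02,-0.15,1],-0.04,1],
    [[0,0,1],0,1],
    [[0,0,1],0,1],
    [[0,0,1],0,1],
    [[0,0,1],0,1],
    [[0,0,1],0,1],
    [[0,0,1],0,1],
    [[0,0,0.8],0,1],
  ],
)

```text
t: 3.0
ee_pos: [444.2, -79.8, 56.1]
orientation: [3.141, -0.0, 2.822]
force: [-0.2, -0.3, -0.2]
opening: 85.2
gripper_force: 0.0
```

Call:
send_rows(
  commands=[
    [[0,0,0.5],0,1],
    [[0,0,0.3],0,1],
    [[0,0,0],0,1],
    [[0,0,0],0,1],
  ],
)

```text
t: 3.4
ee_pos: [443.9, -80.1, 41.7]
orientation: [3.141, 0.001, 2.822]
force: [-0.7, 0.3, -0.1]
opening: 85.7
gripper_force: 0.0
```

```bash
python3 - <<'E'
from h import *
plan([444,-80,41],np.radians(161.7))
cv2.imwrite("pics/s2.png",cv2.resize(viewer.get_image("side")[160:320,220:400],None,fx=3.6,fy=3.6,interpolation=cv2.INTER_CUBIC))
E
```

```text
t 3.4 pos [443.9 -80.1  41.7] ori [3.1413e+00 1.0000e-03 2.8220e+00] shares [-0.    0.01  0.03] turn -0.0 F [-0.7  0.3 -0.1] open 85.7
```

View pics/s2.png

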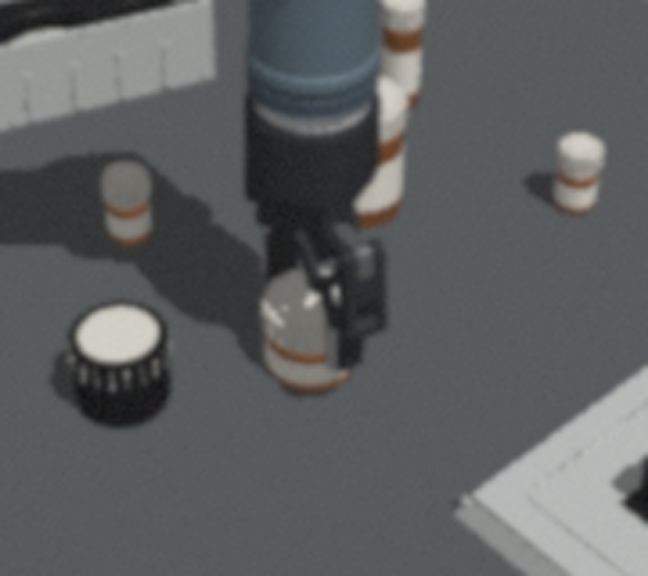

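The open jaws straddle the short jar (crop (305,330)) with its cap between the pads, and the decoy at (120,360) is clear. I'll close now.

Call:
send_rows(
  commands=[
    [[0,0,0],0,0.5],
    [[0,0,0],0,0.3],
    [[0,0,0],0,0.3],
    [[0,0,0],0,0.3],
    [[0,0,0],0,0.3],
    [[0,0,0],0,0.3],
  ],
  squeeze=40,
)

```text
t: 4.05
ee_pos: [443.7, -80.3, 42.2]
orientation: [3.142, 0.001, 2.822]
force: [-1.7, 0.5, 5.7]
opening: 56.8
gripper_force: 42.0
```

Call:
send_rows(
  commands=[
    [[0,0,-0.3],0,0.3],
    [[0,0,-0.7],0,0.3],
    [[0,0,-1],0,0.3],
    [[0,0,-1],0,0.3],
    [[0,0,-1],0,0.3],
    [[0,0,-1],0,0.3],
    [[0,0,-1],0,0.3],
    [[0,0,-1],0,0.3],
  ],
)

```text
t: 4.85
ee_pos: [442.4, -79.9, 181.9]
orientation: [-3.142, -0.001, 2.822]
force: [0.4, -0.4, -1.4]
opening: 57.1
gripper_force: 42.9
```

```bash
python3 - <<'E'
from h import *
plan([519.5,293.5,180],np.radians(161.7)); print(r.state()["gripper_force"])
E
```

```text
t 4.8 pos [442.4 -79.9 181.9] ori [-3.1415e+00 -7.0000e-04  2.8220e+00] shares [ 2.21 18.94  0.1 ] turn -0.0 F [ 0.4 -0.4 -1.4] open 57.1
42.92171895503998
```

Call:
send_rows(
  commands=[
    [[0.2,0.5,-0.2],0,0.3],
    [[0.3,1,0],0,0.3],
    [[0.3,1,0],0,0.3],
    [[0.3,1,0],0,0.3],
    [[0.3,1,0],0,0.3],
    [[0.3,1,0],0,0.3],
    [[0.3,1,0],0,0.3],
    [[0.2,1,0],0,0.3],
  ],
)

```text
t: 5.65
ee_pos: [446.9, 77.8, 184.1]
orientation: [-3.141, -0.002, 2.823]
force: [-0.4, -1.6, -1.2]
opening: 56.7
gripper_force: 42.9
```

Call:
send_rows(
  commands=[
    [[0,1,0],0,0.3],
    [[0,1,0],0,0.3],
    [[0,1,0],0,0.3],
    [[0,1,0],0,0.3],
    [[0,1,0],0,0.3],
    [[0,1,0],0,0.3],
    [[0,1,0],0,0.3],
    [[0,1,0],0,0.3],
  ],
)

```text
t: 6.45
ee_pos: [497.4, 229.3, 183.9]
orientation: [-3.14, -0.002, 2.823]
force: [-0.4, -0.6, -1.5]
opening: 57.0
gripper_force: 42.9
```

Call:
send_rows(
  commands=[
    [[0,1,0],0,0.3],
    [[0,1,0],0,0.3],
    [[0,0.7,0],0,0.3],
    [[0,0.4,0],0,0.3],
    [[0,0.35,0],0,0.3],
    [[0,0,0],0,0.3],
    [[0,0,0],0,0.3],
  ],
)

```text
t: 7.15
ee_pos: [520.4, 292.7, 185.0]
orientation: [-3.141, -0.0, 2.821]
force: [0.6, -0.3, -1.7]
opening: 57.0
gripper_force: 42.9
```

```bash
python3 - <<'E'
from h import *
plan([519.5,293.5,180],np.radians(161.7)); print(r.state()["gripper_force"])
c=viewer.calibration("wrist");im=viewer.get_image("wrist");cv2.imwrite("pics/w2.png",im)
np.savez("pics/w2.npz",**{k:np.array(v) for k,v in c.items()})
E
```

```text
t 7.2 pos [520.4 292.7 185. ] ori [-3.1406e+00 -2.0000e-04  2.8212e+00] shares [0.06 0.02 0.25] turn -0.01 F [ 0.6 -0.3 -1.7] open 57.0
42.93548583984375
```

View pics/w2.png

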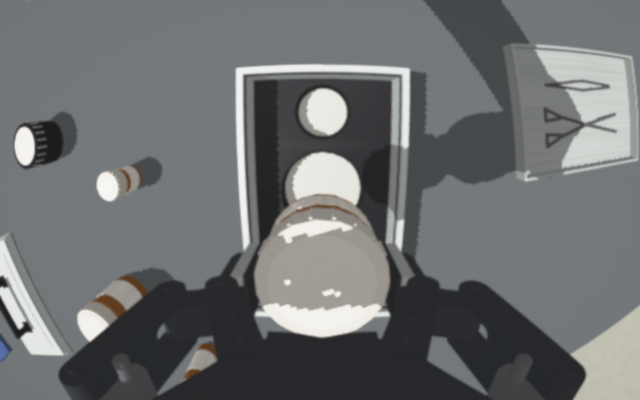

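```bash
python3 - <<'E'
from h import *
f=np.load("pics/w2.npz");c={k:f[k] for k in f.files}
R=lambda u,v,z:plane(ray("wrist",u,v,c),z)[:2]
a,b=R(236,69,68),R(410,70,68);w=R(323,111,20)
print(a,b,np.linalg.norm(a-b),np.degrees(np.arctan2(*(b-a)[::-1])),w)
for yaw in(-.32,):
    ex=np.array([np.cos(yaw),np.sin(yaw)]);print("centre est rim",(a+b)/2+ex*109,"well",w+ex*74)
# well position from sides midpoints at y=180: inner walls
for v in(130,180,230):pass
print(R(242,180,68),R(405,180,68))
E
```

```text
[395.56842041 264.85927404] [438.70411939 392.45356066] 134.6884943328975 71.32118823245223 [448.7786143  318.25464988]
centre est rim [520.60293047 294.36866225] well [519.02203524 294.9767244 ]
[480.28762129 239.54062022] [521.33632066 363.03554569]
```

Call:
send_rows(
  commands=[
    [[0.06,0.07,0.5],0,0.3],
    [[0,0,1],0,0.3],
    [[0,0,1],0,0.3],
    [[0,0,1],0,0.3],
    [[0,0,0.5],0,0.3],
    [[0,0,0.5],0,0.3],
    [[0,0,0.5],0,0.3],
    [[0,0,0.5],0,0.3],
  ],
)

```text
t: 8.0
ee_pos: [520.3, 295.5, 75.2]
orientation: [3.141, 0.001, 2.822]
force: [0.8, -0.6, -1.1]
opening: 57.5
gripper_force: 42.9
```

Call:
send_rows(
  commands=[
    [[0,0,0.4],0,0.3],
    [[0,0,0.2],0,0.3],
    [[0,0,0.2],0,0.3],
    [[0,0,0],0,0.3],
  ],
)

```text
t: 8.4
ee_pos: [519.6, 295.2, 58.9]
orientation: [-3.141, -0.0, 2.822]
force: [-0.4, 1.0, -1.1]
opening: 56.8
gripper_force: 42.9
```

Call:
send_rows(
  commands=[
    [[0,0,0.15],0,0.3],
    [[0,0,0.1],0,0.3],
    [[0,0,0.05],0,0.3],
    [[0,0,0],0,0.3],
  ],
)

```text
t: 8.8
ee_pos: [519.7, 295.2, 53.2]
orientation: [-3.141, -0.0, 2.822]
force: [-0.4, -0.6, -0.7]
opening: 56.9
gripper_force: 42.9
```

Call:
send_rows(
  commands=[
    [[0,0,0.05],0,0.3],
    [[0,0,0.02],0,0.3],
    [[0,0,0],0,0.3],
  ],
)

```text
t: 9.1
ee_pos: [519.9, 295.4, 52.3]
orientation: [3.141, 0.0, 2.822]
force: [-1.1, -0.6, 0.7]
opening: 57.3
gripper_force: 43.3
```

Call:
send_rows(
  commands=[
    [[0,0,0.03],0,0.3],
    [[0,0,0],0,0.3],
    [[0,0,0],0,0.72],
    [[0,0,0],0,0.78],
    [[0,0,0],0,0.82],
    [[0,0,0],0,0.82],
    [[0,0,0],0,0.82],
  ],
)

```text
t: 9.8
ee_pos: [519.8, 295.2, 51.1]
orientation: [-3.142, -0.0, 2.822]
force: [0.2, 0.1, 0.5]
opening: 69.9
gripper_force: 0.0
```

Call:
send_rows(
  commands=[
    [[0,0,-0.3],0,0.82],
    [[0,0,-0.7],0,0.82],
    [[0,0,-1],0,0.82],
    [[0,0,-1],0,0.82],
    [[0,0,-1],0,0.82],
    [[0,0,-1],0,0.82],
    [[0,0,-1],0,0.82],
    [[0,0,0],0,0.82],
  ],
)

```text
t: 10.6
ee_pos: [522.2, 297.1, 176.1]
orientation: [3.135, 0.006, 2.822]
force: [0.1, -0.3, -0.0]
opening: 69.9
gripper_force: 0.0
```

```bash
python3 - <<'E'
from h import *
plan([437.6,91,165],np.radians(161.5))
cv2.imwrite("pics/s3.png",np.vstack([cv2.resize(viewer.get_image("side")[120:210,170:300],None,fx=4,fy=3.3),cv2.resize(viewer.get_image("scene")[230:350,350:530],(520,300))]))
E
```

```text
t 10.6 pos [522.2 297.1 176.1] ori [3.1351 0.0059 2.8219] shares [  0.78 -11.11   0.48] turn 0.02 F [ 0.1 -0.3 -0. ] open 69.9
```

View pics/s3.png

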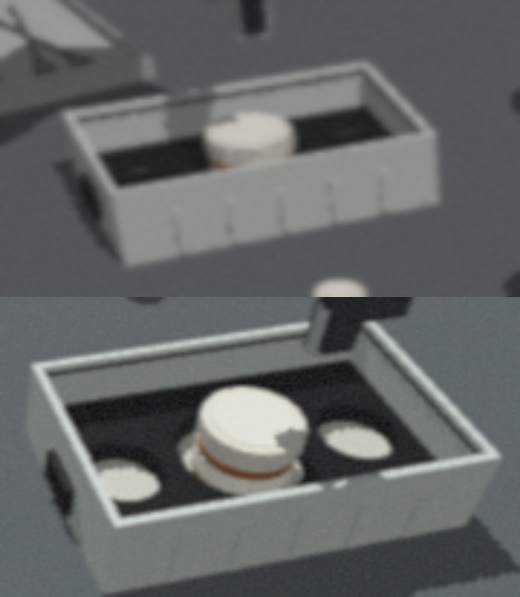

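The jar stands upright and centred in the middle well (lower crop (250,440)), with both small wells empty. Vial A is next.

Call:
send_rows(
  commands=[
    [[0.1,-0.5,0],0,0.8],
    [[0.1,-1,0],0,0.8],
    [[0.1,-1,0],0,0.8],
    [[0.1,-1,0],0,0.8],
    [[0.1,-1,0],0,0.8],
    [[0.1,-1,0],0,0.8],
    [[0.1,-1,0],0,0.8],
    [[0.1,-1,0],0,0.8],
  ],
)

```text
t: 11.5
ee_pos: [455.5, 155.9, 169.7]
orientation: [-3.139, -0.003, 2.821]
force: [0.5, 0.8, 1.0]
opening: 68.2
gripper_force: 0.0
```

Call:
send_rows(
  commands=[
    [[0,-1,0],0,0.8],
    [[0,-1,0.2],0,0.8],
    [[0,-0.8,0.3],0,0.8],
    [[0,-0.5,0],0,0.8],
    [[0,-0.3,0],0,0.8],
    [[0,0,0],0,0.8],
    [[0,0,0],0,0.8],
  ],
)

```text
t: 12.2
ee_pos: [435.2, 90.2, 161.5]
orientation: [3.141, 0.001, 2.822]
force: [0.5, 0.2, 0.4]
opening: 68.5
gripper_force: 0.0
```

```bash
cat > top.py <<'E'
# bright cap tops in the wrist picture: centre pixel -> position at height 50
from h import *
def tops(z=50,area=(300,6000)):
    c=viewer.calibration("wrist");im=viewer.get_image("wrist")
    m=cv2.morphologyEx((im.min(2)>185).astype(np.uint8),cv2.MORPH_OPEN,np.ones((3,3)))
    for k in cv2.findContours(m,cv2.RETR_EXTERNAL,cv2.CHAIN_APPROX_NONE)[0]:
        if area[0]<cv2.contourArea(k)<area[1]:
            (u,v),ax,_=cv2.fitEllipse(cv2.convexHull(k));print("px",round(u),round(v),np.round(ax),plane(ray("wrist",u,v,c),z)[:2].round(1))
E
python3 - <<'E'
from top import *
plan([437.6,91,42],np.radians(161.5));tops()
E
```

```text
t 12.2 pos [435.2  90.2 161.5] ori [3.1407e+00 5.0000e-04 2.8224e+00] shares [-0.1   0.07  5.98] turn 0.03 F [0.5 0.2 0.4] open 68.5
px 623 377 [53. 86.] [965.3 552.7]
px 67 298 [64. 87.] [ 446.9 -232.9]
px 516 275 [17. 32.] [562.2 251.7]
px 495 228 [ 65. 117.] [502.6 232.1]
px 323 209 [37. 41.] [436.6  91.3]
px 559 225 [ 65. 183.] [528.2 311.2]
px 576 224 [ 47. 242.] [536.8 337.5]
px 152 146 [46. 56.] [341.2 -25.6]
px 507 108 [19. 62.] [402.6 264.7]
```

Call:
send_rows(
  commands=[
    [[-0.08,0.06,0.5],0,0.8],
    [[0,0,1],0,0.8],
    [[0,0,1],0,0.8],
    [[0,0,1],0,0.8],
    [[0,0,1],0,0.8],
    [[0,0,0.8],0,0.8],
    [[0,0,0.4],0,0.8],
    [[0,0,0.25],0,0.8],
  ],
)

```text
t: 13.05
ee_pos: [436.3, 90.6, 41.2]
orientation: [-3.141, -0.001, 2.823]
force: [-0.1, -0.7, 0.5]
opening: 68.1
gripper_force: 0.0
```

Call:
send_rows(
  commands=[
    [[0,0,0],0,0.5],
    [[0,0,0],0,0.3],
    [[0,0,0],0,0.1],
    [[0,0,0],0,0.1],
    [[0,0,0],0,0.1],
    [[0,0,0],0,0.1],
    [[0,0,0],0,0.1],
  ],
  squeeze=30,
)

```text
t: 13.75
ee_pos: [437.6, 90.4, 43.0]
orientation: [3.141, 0.001, 2.822]
force: [-0.8, -1.1, 5.4]
opening: 28.7
gripper_force: 29.9
```

```bash
python3 - <<'E'
from h import *
plan([437,91.2,42],np.radians(161.5)); print(r.state()["gripper_force"])
E
```

```text
t 13.8 pos [437.6  90.4  43. ] ori [3.1408e+00 1.5000e-03 2.8219e+00] shares [0.04 0.03 0.05] turn 0.02 F [-0.8 -1.1  5.4] open 28.7
29.87363487482071
```

Call:
send_rows(
  commands=[
    [[0,0,-0.3],0,0.1],
    [[0,0,-0.7],0,0.1],
    [[0,0,-1],0,0.1],
    [[0,0,-1],0,0.1],
    [[0,0,-1],0,0.1],
    [[0,0,-1],0,0.1],
    [[0,0.5,-1],0,0.1],
    [[0.5,1,-0.3],0,0.1],
  ],
)

```text
t: 14.55
ee_pos: [438.4, 120.2, 170.3]
orientation: [3.141, 0.004, 2.817]
force: [0.6, 0.6, -1.0]
opening: 29.4
gripper_force: 29.7
```

```bash
python3 - <<'E'
from h import *
plan([449.3,318,165],np.radians(161.5)); print(r.state()["gripper_force"])
E
```

```text
t 14.6 pos [438.4 120.2 170.3] ori [3.1408 0.0036 2.8171] shares [2.64 9.55 0.26] turn -0.01 F [ 0.6  0.6 -1. ] open 29.4
29.66692328453064
```

Call:
send_rows(
  commands=[
    [[0.4,1,0],0,0.1],
    [[0.4,1,0],0,0.1],
    [[0.4,1,0],0,0.1],
    [[0.4,1,0],0,0.1],
    [[0.4,1,0],0,0.1],
    [[0.3,1,0],0,0.1],
    [[0.2,1,0],0,0.1],
    [[0.1,1,0],0,0.1],
  ],
)

```text
t: 15.35
ee_pos: [436.6, 290.3, 167.8]
orientation: [-3.14, -0.001, 2.822]
force: [0.6, 0.7, -1.3]
opening: 29.0
gripper_force: 29.7
```

Call:
send_rows(
  commands=[
    [[0,0.7,0],0,0.1],
    [[0,0.5,0],0,0.1],
    [[0,0,0],0,0.1],
    [[0,0,0],0,0.1],
    [[0,0,0],0,0.1],
  ],
)

```text
t: 15.85
ee_pos: [445.1, 311.4, 168.0]
orientation: [-3.14, -0.0, 2.82]
force: [-0.0, -1.0, -1.1]
opening: 29.0
gripper_force: 29.7
```

```bash
python3 - <<'E'
from h import *
plan([449.3,318,53],np.radians(161.5)); print(r.state()["gripper_force"])
E
```

```text
t 15.8 pos [445.1 311.4 168. ] ori [-3.1401e+00 -2.0000e-04  2.8205e+00] shares [-0.1   0.39  5.75] turn 0.01 F [-0.  -1.  -1.1] open 29.0
29.67878133058548
```

Call:
send_rows(
  commands=[
    [[-0.1,0.39,0],0,0.1],
    [[0,0,0.5],0,0.1],
    [[0,0,1],0,0.1],
    [[0,0,1],0,0.1],
    [[0,0,0.7],0,0.1],
    [[0,0,0.5],0,0.1],
    [[0,0,0.5],0,0.1],
    [[0,0,0],0,0.1],
  ],
)

```text
t: 16.65
ee_pos: [448.7, 319.0, 82.9]
orientation: [-3.14, -0.002, 2.822]
force: [-0.0, 0.1, -0.4]
opening: 29.1
gripper_force: 29.7
```

```bash
python3 - <<'E'
from h import *
plan([449.3,318,53],np.radians(161.5))
E
```

```text
t 16.6 pos [448.7 319.   82.9] ori [-3.1396e+00 -1.6000e-03  2.8219e+00] shares [-0.04 -0.03  1.49] turn 0.02 F [-0.   0.1 -0.4] open 29.1
```

Call:
send_rows(
  commands=[
    [[-0.02,-0.04,0.4],0,0.1],
    [[0,0,0.4],0,0.1],
    [[0,0,0.3],0,0.1],
    [[0,0,0.2],0,0.1],
    [[0,0,0.1],0,0.1],
    [[0,0,0.05],0,0.1],
    [[0,0,0],0,0.1],
  ],
)

```text
t: 17.35
ee_pos: [449.7, 318.8, 55.3]
orientation: [3.141, 0.0, 2.822]
force: [-0.1, 0.1, -0.5]
opening: 29.3
gripper_force: 29.7
```

Call:
send_rows(
  commands=[
    [[0,0,0.03],0,0.1],
    [[0,0,0.03],0,0.1],
    [[0,0,0],0,0.1],
  ],
)

```text
t: 17.65
ee_pos: [449.6, 318.7, 54.2]
orientation: [3.141, 0.0, 2.822]
force: [0.2, -0.5, -1.5]
opening: 28.6
gripper_force: 29.7
```

Call:
send_rows(
  commands=[
    [[0,0,0.05],0,0.1],
    [[0,0,0.03],0,0.1],
    [[0,0,0],0,0.1],
    [[0,0,0],0,0.1],
  ],
)

```text
t: 18.05
ee_pos: [449.9, 318.9, 53.0]
orientation: [3.141, 0.0, 2.822]
force: [-1.0, -1.0, 5.2]
opening: 28.9
gripper_force: 30.1
```

Contact. I'll release gently and rise.

Call:
send_rows(
  commands=[
    [[0,0,0],0,0.42],
    [[0,0,0],0,0.5],
    [[0,0,0],0,0.6],
    [[0,0,0],0,0.6],
    [[0,0,0],0,0.6],
    [[0,0,-0.2],0,0.6],
    [[0,0,-0.6],0,0.6],
    [[0,0,-1],0,0.6],
  ],
)

```text
t: 18.85
ee_pos: [448.7, 318.1, 88.4]
orientation: [-3.14, -0.002, 2.822]
force: [0.2, -0.6, 0.4]
opening: 51.1
gripper_force: 0.0
```

Call:
send_rows(
  commands=[
    [[0,0,-1],0,0.6],
    [[0,0,-1],0,0.6],
    [[0,0,-1],0,0.6],
    [[0,0,-1],0,0.8],
    [[0,0,-0.5],0,0.8],
    [[0,0,0],0,0.8],
  ],
)

```text
t: 19.45
ee_pos: [450.8, 319.8, 180.9]
orientation: [3.138, 0.003, 2.822]
force: [0.8, 0.8, 0.7]
opening: 68.4
gripper_force: 0.0
```

```bash
python3 - <<'E'
from top import *
plan([683,-93.3,180],np.radians(161.5));tops(60)
E
```

```text
t 19.4 pos [450.8 319.8 180.9] ori [3.1379e+00 3.0000e-03 2.8219e+00] shares [-17.51 -15.96   0.04] turn 0.02 F [0.8 0.8 0.7] open 68.4
px 619 368 [67. 94.] [950.8 768.2]
px 23 339 [12. 47.] [ 516.3 -229.4]
px 28 328 [ 44. 115.] [ 497.1 -180.2]
px 387 309 [ 9. 71.] [568.4 346.7]
px 319 280 [ 63. 101.] [516.6 296.5]
px 27 206 [19. 37.] [342.8 -10.8]
px 383 253 [  7. 160.] [509.6 357.5]
px 290 151 [114. 269.] [402.7 310.9]
```

Call:
send_rows(
  commands=[
    [[-0.5,-0.5,0],0,0.8],
    [[-1,-0.9,0],0,0.8],
    [[-1,-0.9,0],0,0.8],
    [[-1,-0.9,0],0,0.8],
    [[-1,-0.9,0],0,0.8],
    [[-1,-0.9,0],0,0.8],
    [[-1,-0.9,0],0,0.8],
    [[-1,-0.9,0],0,0.8],
  ],
)

```text
t: 20.3
ee_pos: [548.9, 139.5, 176.8]
orientation: [-3.139, -0.002, 2.821]
force: [0.3, 0.9, 0.5]
opening: 68.3
gripper_force: 0.0
```

Call:
send_rows(
  commands=[
    [[-1,-0.9,0],0,0.8],
    [[-1,-0.9,0],0,0.8],
    [[-1,-0.9,0],0,0.8],
    [[-1,-0.9,0],0,0.8],
    [[-1,-0.9,0],0,0.8],
    [[-1,-0.9,0],0,0.8],
    [[-1,-0.9,0],0,0.8],
    [[-1,-0.9,0],0,0.8],
  ],
)

```text
t: 21.1
ee_pos: [655.0, -47.3, 176.4]
orientation: [-3.14, -0.003, 2.821]
force: [-1.0, 0.7, -0.5]
opening: 68.3
gripper_force: 0.0
```

Call:
send_rows(
  commands=[
    [[-1,-0.9,0],0,0.8],
    [[-0.5,-0.6,0],0,0.8],
    [[-0.3,-0.4,0],0,0.8],
    [[0,0,0],0,0.8],
    [[0,0,0],0,0.8],
  ],
)

```text
t: 21.6
ee_pos: [677.5, -90.7, 178.0]
orientation: [3.141, -0.002, 2.823]
force: [-0.4, -0.8, -0.0]
opening: 68.3
gripper_force: 0.0
```

```bash
python3 - <<'E'
from top import *
plan([683,-93.3,42],np.radians(161.5));tops(50)
E
```

```text
t 21.6 pos [677.5 -90.7 178. ] ori [ 3.1408e+00 -1.6000e-03  2.8229e+00] shares [-0.31 -0.04  6.8 ] turn 0.03 F [-0.4 -0.8 -0. ] open 68.3
px 320 210 [33. 35.] [683.2 -93. ]
px 595 199 [59. 78.] [771.7 207.3]
px 408 36 [72. 82.] [566.6  20.9]
```

Vial B is confirmed at (683,-93).

Call:
send_rows(
  commands=[
    [[-0.31,-0.04,0.3],0,0.8],
    [[0,0,1],0,0.8],
    [[0,0,1],0,0.8],
    [[0,0,1],0,0.8],
    [[0,0,1],0,0.8],
    [[0,0,1],0,0.8],
    [[0,0,0.5],0,0.8],
    [[0,0,0],0,0.8],
  ],
)

```text
t: 22.45
ee_pos: [682.1, -93.6, 60.1]
orientation: [-3.141, -0.004, 2.823]
force: [-0.6, -0.4, -0.3]
opening: 68.4
gripper_force: 0.0
```

```bash
python3 - <<'E'
from h import *
plan([683,-93.2,42],np.radians(161.5))
E
```

```text
t 22.4 pos [682.1 -93.6  60.1] ori [-3.141  -0.0043  2.8232] shares [-0.04  0.03  0.91] turn 0.03 F [-0.6 -0.4 -0.3] open 68.4
```

Call:
send_rows(
  commands=[
    [[0,0,0.5],0,0.8],
    [[0,0,0.4],0,0.8],
    [[0,0,0],0,0.5],
    [[0,0,0],0,0.3],
    [[0,0,0],0,0.1],
    [[0,0,0],0,0.1],
    [[0,0,0],0,0.1],
    [[0,0,0],0,0.1],
  ],
)

```text
t: 23.25
ee_pos: [684.2, -94.7, 45.0]
orientation: [3.141, 0.001, 2.822]
force: [0.1, 0.3, 0.9]
opening: 28.8
gripper_force: 29.6
```

Call:
send_rows(
  commands=[
    [[0,0,0],0,0.1],
    [[0,0,0],0,0.1],
  ],
)

```text
t: 23.45
ee_pos: [684.3, -94.7, 45.0]
orientation: [3.141, 0.001, 2.822]
force: [0.0, 0.2, 2.4]
opening: 29.0
gripper_force: 29.7
```

Call:
send_rows(
  commands=[
    [[0,0,-0.3],0,0.1],
    [[0,0,-0.7],0,0.1],
    [[0,0,-1],0,0.1],
    [[0,0,-1],0,0.1],
    [[0,0,-1],0,0.1],
    [[0,0,-1],0,0.1],
    [[0,0,-1],0,0.1],
    [[0,0,-1],0,0.1],
  ],
)

```text
t: 24.25
ee_pos: [683.7, -94.6, 186.3]
orientation: [3.142, 0.001, 2.822]
force: [0.7, -0.3, -0.1]
opening: 29.0
gripper_force: 29.6
```

```bash
python3 - <<'E'
from h import *
plan([590,271,185],np.radians(161.5)); print(r.state()["gripper_force"])
E
```

```text
t 24.2 pos [683.7 -94.6 186.3] ori [3.1415e+00 5.0000e-04 2.8219e+00] shares [10.19 15.88  0.06] turn 0.02 F [ 0.7 -0.3 -0.1] open 29.0
29.62432712316513
```

Call:
send_rows(
  commands=[
    [[0.4,0.6,0],0,0.1],
    [[0.65,1,0],0,0.1],
    [[0.65,1,0],0,0.1],
    [[0.65,1,0],0,0.1],
    [[0.65,1,0],0,0.1],
    [[0.65,1,0],0,0.1],
    [[0.65,1,0],0,0.1],
    [[0.65,1,0],0,0.1],
  ],
)

```text
t: 25.05
ee_pos: [635.8, 83.1, 183.5]
orientation: [-3.141, -0.002, 2.823]
force: [0.6, 0.2, -0.5]
opening: 29.0
gripper_force: 29.6
```

Call:
send_rows(
  commands=[
    [[0.65,1,0],0,0.1],
    [[0.65,1,0],0,0.1],
    [[0.65,1,0],0,0.1],
    [[0.65,1,0],0,0.1],
    [[0.65,1,0],0,0.1],
    [[0.65,1,0],0,0.1],
    [[0.65,1,0],0,0.1],
    [[0.5,0.7,0],0,0.1],
  ],
)

```text
t: 25.85
ee_pos: [587.6, 261.9, 183.7]
orientation: [3.141, -0.002, 2.825]
force: [-0.2, 0.2, 0.0]
opening: 29.1
gripper_force: 29.6
```

Call:
send_rows(
  commands=[
    [[0.2,0.5,0],0,0.1],
    [[0,0,0],0,0.1],
    [[0,0,0],0,0.1],
  ],
)

```text
t: 26.15
ee_pos: [589.8, 268.4, 184.2]
orientation: [-3.14, 0.0, 2.821]
force: [0.5, -0.3, -0.8]
opening: 29.3
gripper_force: 29.6
```

```bash
python3 - <<'E'
from h import *
plan([590,271,55],np.radians(161.5)); print(r.state()["gripper_force"])
c=viewer.calibration("wrist");im=viewer.get_image("wrist");cv2.imwrite("pics/w4.png",im)
np.savez("pics/w4.npz",**{k:np.array(v) for k,v in c.items()})
E
```

```text
t 26.1 pos [589.8 268.4 184.2] ori [-3.1404e+00  3.0000e-04  2.8211e+00] shares [0.03 0.13 6.46] turn 0.02 F [ 0.5 -0.3 -0.8] open 29.3
29.645648896694183
```

View pics/w4.png

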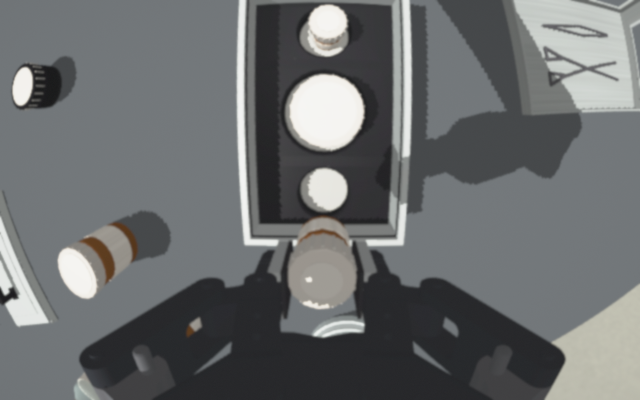

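The jar at (325,112) and vial A at (327,25) stand upright in their wells. The empty small well is at (324,190).

```bash
python3 - <<'E'
from h import *
f=np.load("pics/w4.npz");c={k:f[k] for k in f.files}
R=lambda u,v,z:plane(ray("wrist",u,v,c),z)[:2].round(1)
print("well",R(324,190,20),"jar",R(325,112,60),"va",R(327,22,60),"rim",R(245,244,68),R(404,244,68))
plan([590,271,55],np.radians(161.5))
E
```

```text
well [588.5 271.5] jar [520.8 294.5] va [451.1 319.4] rim [601.1 196.8] [643.7 324.3]
t 26.2 pos [590.2 267.5 184.2] ori [-3.1402e+00  6.0000e-04  2.8196e+00] shares [0.07 0.17 6.46] turn 0.01 F [ 0.5 -0.6  0.5] open 29.3
```

Call:
send_rows(
  commands=[
    [[0.08,0.17,0],0,0.1],
    [[0,0,0.5],0,0.1],
    [[0,0,1],0,0.1],
    [[0,0,1],0,0.1],
    [[0,0,1],0,0.1],
    [[0,0,0.7],0,0.1],
    [[0,0,0.5],0,0.1],
    [[0,0,0],0,0.1],
  ],
)

```text
t: 27.0
ee_pos: [587.8, 272.3, 88.4]
orientation: [-3.139, -0.003, 2.822]
force: [-1.0, -0.2, -0.6]
opening: 29.2
gripper_force: 29.6
```

```bash
python3 - <<'E'
from h import *
plan([589.7,271.1,55],np.radians(161.5))
E
```

```text
t 27.0 pos [587.8 272.3  88.4] ori [-3.1390e+00 -2.6000e-03  2.8216e+00] shares [-0.11 -0.02  1.67] turn 0.02 F [-1.  -0.2 -0.6] open 29.2
```

Call:
send_rows(
  commands=[
    [[-0.05,-0.02,0.4],0,0.1],
    [[0,0,0.4],0,0.1],
    [[0,0,0.3],0,0.1],
    [[0,0,0.2],0,0.1],
    [[0,0,0.1],0,0.1],
    [[0,0,0.05],0,0.1],
    [[0,0,0],0,0.1],
  ],
)

```text
t: 27.7
ee_pos: [589.9, 272.6, 61.6]
orientation: [3.141, 0.0, 2.822]
force: [0.1, 0.3, 0.7]
opening: 29.1
gripper_force: 29.6
```

Call:
send_rows(
  commands=[
    [[0,0,0.05],0,0.1],
    [[0,0,0.04],0,0.1],
    [[0,0,0],0,0.1],
  ],
)

```text
t: 28.0
ee_pos: [589.8, 272.5, 59.7]
orientation: [-3.142, 0.0, 2.822]
force: [0.8, 0.2, -0.1]
opening: 29.1
gripper_force: 29.6
```

Call:
send_rows(
  commands=[
    [[0,0,0.1],0,0.1],
    [[0,0,0.05],0,0.1],
    [[0,0,0.05],0,0.1],
    [[0,0,0],0,0.1],
  ],
)

```text
t: 28.4
ee_pos: [589.6, 272.4, 55.4]
orientation: [-3.141, -0.0, 2.822]
force: [-0.5, 0.1, -0.9]
opening: 29.0
gripper_force: 29.6
```

Call:
send_rows(
  commands=[
    [[0,0,0.04],0,0.1],
    [[0,0,0],0,0.1],
    [[0,0,0],0,0.1],
  ],
)

```text
t: 28.7
ee_pos: [589.9, 272.6, 55.0]
orientation: [3.141, 0.0, 2.822]
force: [-0.0, -0.1, 0.8]
opening: 28.9
gripper_force: 29.7
```

Call:
send_rows(
  commands=[
    [[0,0,0.04],0,0.1],
    [[0,0,0],0,0.1],
    [[0,0,0],0,0.42],
    [[0,0,0],0,0.5],
    [[0,0,0],0,0.6],
    [[0,0,0],0,0.6],
    [[0,0,0],0,0.6],
  ],
)

```text
t: 29.4
ee_pos: [589.7, 272.5, 53.8]
orientation: [-3.141, -0.0, 2.822]
force: [0.3, -0.5, 0.0]
opening: 51.1
gripper_force: 0.0
```

Call:
send_rows(
  commands=[
    [[0,0,-0.2],0,0.6],
    [[0,0,-0.6],0,0.6],
    [[0,0,-1],0,0.6],
    [[0,0,-1],0,0.6],
    [[0,0,-1],0,0.6],
    [[0,0,-1],0,0.6],
    [[0,0,-1],0,0.6],
    [[0,0,-1],0,0.6],
  ],
)

```text
t: 30.2
ee_pos: [590.0, 272.7, 192.3]
orientation: [3.141, 0.001, 2.822]
force: [0.3, -0.3, 0.2]
opening: 51.4
gripper_force: 0.0
```

```bash
python3 - <<'E'
from h import *
cv2.imwrite("pics/sc5.png",cv2.resize(viewer.get_image("scene")[225:345,350:530],None,fx=4,fy=4))
plan([536,-303,190],np.radians(90+87))
E
```

```text
t 30.2 pos [592.2 274.  196.5] ori [3.1358 0.0061 2.8219] shares [ -6.4  -28.27   0.2 ] turn -1.91 F [1.2 0.3 2.8] open 51.4
```

View pics/sc5.png

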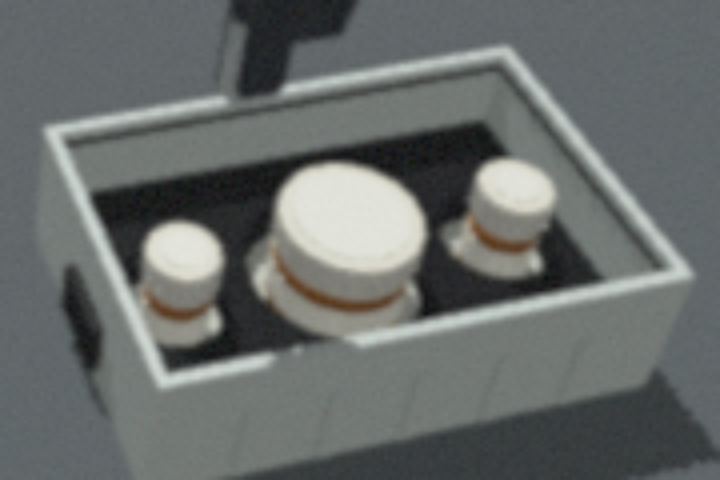

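All three stand upright in their wells: crop (182,285), (345,250) and (505,220). The lid is next.

Call:
send_rows(
  commands=[
    [[-0.1,-0.5,0],0,0.6],
    [[-0.2,-1,0],0,0.6],
    [[-0.2,-1,0],0,0.6],
    [[-0.2,-1,0],0,0.6],
    [[-0.2,-1,0],0,0.6],
    [[-0.2,-1,0],0,0.6],
    [[-0.2,-1,0],0,0.6],
    [[-0.2,-1,0],0,0.6],
  ],
)

```text
t: 31.05
ee_pos: [569.3, 116.7, 188.1]
orientation: [-3.138, -0.003, 2.819]
force: [0.2, 0.2, 0.0]
opening: 50.9
gripper_force: 0.0
```

Call:
send_rows(
  commands=[
    [[-0.2,-1,0],0,0.6],
    [[-0.2,-1,0],0,0.6],
    [[-0.2,-1,0],0,0.6],
    [[-0.2,-1,0],0,0.6],
    [[-0.2,-1,0],0,0.6],
    [[-0.2,-1,0],0,0.6],
    [[-0.2,-1,0],0,0.6],
    [[-0.2,-1,0],0,0.6],
  ],
)

```text
t: 31.85
ee_pos: [548.6, -44.5, 188.2]
orientation: [-3.139, -0.004, 2.819]
force: [0.5, 0.2, 1.6]
opening: 51.6
gripper_force: 0.0
```

Call:
send_rows(
  commands=[
    [[-0.2,-1,0],0,0.6],
    [[-0.2,-1,0],0,0.6],
    [[-0.2,-1,0],0,0.6],
    [[-0.2,-1,0],0,0.6],
    [[-0.2,-1,0],0,0.6],
    [[-0.2,-1,0],0,0.6],
    [[-0.2,-1,0],0,0.6],
    [[-0.2,-1,0],0,0.6],
  ],
)

```text
t: 32.65
ee_pos: [528.1, -205.7, 188.2]
orientation: [-3.141, -0.004, 2.819]
force: [0.3, -0.2, -0.8]
opening: 51.2
gripper_force: 0.0
```

Call:
send_rows(
  commands=[
    [[-0.3,-1,0],0,0.6],
    [[-0.3,-1,0],-0.5,0.6],
    [[0,0,0],-0.9,0.6],
    [[0,0,0],-0.5,0.6],
    [[0,0,0],0,0.6],
    [[0,0,0],0,0.6],
  ],
)

```text
t: 33.25
ee_pos: [528.2, -245.8, 188.8]
orientation: [3.141, -0.003, 3.084]
force: [0.3, -1.0, 0.2]
opening: 50.9
gripper_force: 0.0
```

```bash
python3 - <<'E'
from h import *
plan([536,-303,190],np.radians(90+87))
c=viewer.calibration("wrist");im=viewer.get_image("wrist");cv2.imwrite("pics/w6.png",im)
np.savez("pics/w6.npz",**{k:np.array(v) for k,v in c.items()})
E
```

```text
t 33.2 pos [ 528.2 -245.8  188.8] ori [ 3.1412e+00 -2.7000e-03  3.0839e+00] shares [-0.56 -2.83 -0.06] turn -0.04 F [ 0.3 -1.   0.2] open 50.9
```

View pics/w6.png

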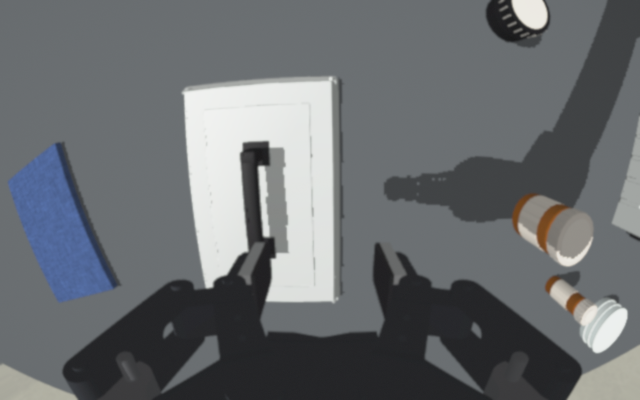

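The lid is at (262,190): corners (184,91), (334,80), (337,299) and bar from (249,153) to (255,242). This was my last viewed picture, so from here I check by numbers.

```bash
python3 - <<'E'
from h import *
f=np.load("pics/w6.npz");c={k:f[k] for k in f.files}
R=lambda u,v,z:plane(ray("wrist",u,v,c),z)[:2].round(1)
print("corners",R(184,91,18),R(334,80,18),R(337,299,18),R(208,297,18))
a,b=R(249.5,154,56),R(255,242,56);print("bar",a,b,np.degrees(np.arctan2(*(b-a)[::-1])))
im=cv2.imread("pics/w6.png");g=cv2.cvtColor(im,6)
for v in(165,175,185,195,205,215,225):
    d=np.where(g[v,225:275]<60)[0]+225
    print(v,d.min(),d.max(),R((d.min()+d.max())/2,v,56))
g0=cv2.cvtColor(cv2.imread("pics/w6.png"),6)
for u in(300,320):
    col=g0[:,u].astype(int);d=np.where(col>170)[0];d=d[(d>60)&(d<320)];print(u,d.min(),d.max(),R(u,d.min(),18),R(u,d.max(),18))
for v in(150,190,230,260):
    row=g0[v].astype(int);d=np.where(row[:400]>170)[0];d=d[d>150];print(v,d.min(),d.max(),R(d.min(),v,18),R(d.max(),v,18))
E
```

```text
corners [ 417.5 -375.2] [ 423.  -227.8] [ 650.1 -235.6] [ 644.3 -383.7]
bar [ 484.2 -303.1] [ 562.5 -307.2] -2.997424646390048
165 250 257 [ 493.7 -300.5]
175 250 256 [ 502.2 -301.8]
185 250 257 [ 510.8 -302.3]
195 251 258 [ 519.5 -302.4]
205 251 258 [ 528.3 -303.4]
215 251 259 [ 537.3 -304. ]
225 248 260 [ 546.4 -306. ]
300 80 301 [ 421.  -259.2] [ 650.5 -276.5]
320 80 301 [ 422.3 -240.7] [ 651.6 -254.4]
150 187 332 [ 477.1 -377.5] [ 489.1 -233.3]
190 191 332 [ 518.3 -378.8] [ 527.6 -235.3]
230 196 333 [ 561.6 -380.7] [ 568.6 -236.4]
260 201 333 [ 596.6 -381.8] [ 601.7 -237.9]
```

```bash
python3 - <<'E'
from h import *
plan([536,-304,110],3.1)
E
```

```text
t 33.3 pos [ 528.6 -245.5  189.1] ori [ 3.1413e+00 -2.1000e-03  3.0848e+00] shares [-0.54 -2.9   3.95] turn -0.11 F [ 0.3  0.2 -0.1] open 51.0
```

Call:
send_rows(
  commands=[
    [[-0.14,-0.9,0],-0.1,0.6],
    [[-0.2,-1,0.4],0,0.6],
    [[-0.2,-1,0.8],0,0.6],
    [[0,0,1],0,0.6],
    [[0,0,1],0,0.6],
    [[0,0,0.7],0,0.6],
    [[0,0,0],0,0.6],
    [[0,0,0],0,0.6],
  ],
)

```text
t: 34.1
ee_pos: [538.3, -303.6, 111.8]
orientation: [3.141, -0.0, 3.101]
force: [0.2, 0.5, 1.1]
opening: 51.6
gripper_force: 0.0
```

```bash
python3 - <<'E'
from h import *
plan([536,-304,52],3.1)
c=viewer.calibration("wrist");im=viewer.get_image("wrist");g=cv2.cvtColor(im,6)
R=lambda u,v,z:plane(ray("wrist",u,v,c),z)[:2].round(1)
cv2.imwrite("pics/w7.png",im)
for v in range(190,300,10):
    d=np.where(g[v,290:355]<70)[0]+290
    if len(d): print(v,d.min(),d.max(),R((d.min()+d.max())/2,v,56))
E
```

```text
t 34.1 pos [ 538.3 -303.6  111.8] ori [ 3.1415e+00 -5.0000e-04  3.1008e+00] shares [ 0.11 -0.02  2.99] turn 0.01 F [0.2 0.5 1.1] open 51.6
190 304 324 [ 511.8 -306.7]
200 304 324 [ 517.8 -306.9]
210 305 325 [ 523.9 -306.6]
220 305 325 [ 530.2 -306.9]
230 305 325 [ 536.5 -307.2]
240 305 325 [ 543.  -307.6]
250 306 324 [ 549.7 -307.9]
260 301 332 [ 556.7 -307.3]
270 301 332 [ 563.8 -307.6]
280 301 331 [ 571.1 -308.3]
290 307 323 [ 578.7 -309.3]
```

```bash
python3 - <<'E'
from h import *
c=viewer.calibration("wrist");im=cv2.imread("pics/w7.png");g=cv2.cvtColor(im,6)
R=lambda u,v,z:plane(ray("wrist",u,v,c),z)[:2].round(1)
for u in(315,303,329):
    d=np.where(g[60:320,u]<70)[0]+60; seg=np.split(d,np.where(np.diff(d)>1)[0]+1)
    print(u,[(s[0],s[-1]) for s in seg if len(s)>3])
for v in range(120,180,8):
    d=np.where(g[v,280:360]<70)[0]+280
    if len(d):print(v,d.min(),d.max())
print([(v,R(u,v,z)) for u,v,z in((315,153,56),(317,272,18))])
E
```

```text
315 [(np.int64(128), np.int64(300))]
303 [(np.int64(128), np.int64(160)), (np.int64(258), np.int64(283))]
329 [(np.int64(128), np.int64(160)), (np.int64(258), np.int64(283))]
128 299 332
136 298 332
144 298 333
152 298 333
160 303 332
168 304 324
176 304 324
[(153, array([ 491. , -305.3])), (272, array([ 586.5, -309.1]))]
```

```bash
python3 - <<'E'
from h import *
c=viewer.calibration("wrist")
R=lambda u,v,z:plane(ray("wrist",u,v,c),z)[:2]
a,b=R(315.5,144,20),R(316.5,270.5,20);m=(a+b)/2
print(a,b,m,np.linalg.norm(b-a),np.arctan2(*(b-a)[::-1])); plan([m[0],m[1],52],3.1)
E
```

```text
[ 488.41101059 -305.63168709] [ 584.13522141 -309.35283262] [ 536.273116   -307.49225986] 95.79651068850526 -0.03885404525405555
t 34.1 pos [ 538.9 -303.8  112.7] ori [-3.1410e+00  1.1000e-03  3.1011e+00] shares [ 0.13 -0.19  3.04] turn 0.01 F [-0.4  0.1  0.9] open 51.1
```

Call:
send_rows(
  commands=[
    [[0.12,-0.19,0.3],0,0.6],
    [[0,0,0.8],0,0.6],
    [[0,0,0.8],0,0.6],
    [[0,0,0.6],0,0.6],
    [[0,0,0.4],0,0.6],
    [[0,0,0],0,0.6],
    [[0,0,0],0,0.6],
  ],
)

```text
t: 34.85
ee_pos: [535.8, -306.9, 53.7]
orientation: [3.141, -0.0, 3.101]
force: [0.4, 0.0, -0.7]
opening: 51.5
gripper_force: 0.0
```

```bash
python3 - <<'E'
from h import *
plan([536.3,-307.5,52],3.1)
E
```

```text
t 34.9 pos [ 535.8 -306.9   53.7] ori [ 3.1413e+00 -3.0000e-04  3.1014e+00] shares [-0.02 -0.03  0.09] turn 0.01 F [ 0.4  0.  -0.7] open 51.5
```

Call:
send_rows(
  commands=[
    [[0,0,0.05],0,0.4],
    [[0,0,0],0,0.2],
    [[0,0,0],0,0],
    [[0,0,0],0,0],
    [[0,0,0],0,0],
    [[0,0,0],0,0],
    [[0,0,0],0,0],
    [[0,0,0],0,0],
  ],
  squeeze=80,
)

```text
t: 35.65
ee_pos: [536.3, -307.4, 53.9]
orientation: [-3.141, 0.001, 3.101]
force: [-0.6, -0.3, 5.0]
opening: 12.5
gripper_force: 78.7
```

Call:
send_rows(
  commands=[
    [[0,0,-0.1],0,0],
    [[0,0,-0.2],0,0],
    [[0,0,-0.3],0,0],
    [[0,0,-0.5],0,0],
    [[0,0,-0.5],0,0],
    [[0,0,0],0,0],
    [[0,0,0],0,0],
  ],
)

```text
t: 36.35
ee_pos: [536.3, -307.4, 85.9]
orientation: [-3.141, 0.001, 3.101]
force: [-0.2, 0.2, -3.6]
opening: 12.4
gripper_force: 78.0
```

```bash
python3 - <<'E'
from h import *
s=r.state();print(s["gripper_force"],s["ft_torque"].round(2));plan([519.6,294.6,190],np.radians(161.5))
E
```

```text
78.01658391952515 [-0.01 -0.01 -0.01]
t 36.4 pos [ 536.3 -307.4   85.9] ori [-3.1409e+00  1.4000e-03  3.1010e+00] shares [ 2.04 30.04 -5.23] turn 2.02 F [-0.2  0.2 -3.6] open 12.4
```

Call:
send_rows(
  commands=[
    [[0,0,-0.5],0,0],
    [[0,0,-0.8],0,0],
    [[0,0,-1],0,0],
    [[0,0,-1],0,0],
    [[0,0,-1],0,0],
    [[0,0,-1],0,0],
    [[0,0,-0.8],0,0],
    [[0,0,-0.4],0,0],
  ],
)

```text
t: 37.15
ee_pos: [536.9, -307.6, 218.1]
orientation: [-3.14, 0.004, 3.101]
force: [0.5, -0.3, -3.4]
opening: 12.3
gripper_force: 78.2
```

Call:
send_rows(
  commands=[
    [[0,0.3,-0.2],0,0],
    [[0,0.6,0],0,0],
    [[0.1,0.9,0],0,0],
    [[0.1,0.9,0],0,0],
    [[0.1,0.9,0],0,0],
    [[0.1,0.9,0],0,0],
    [[0.1,0.9,0],0,0],
    [[0.1,0.9,0],0,0],
  ],
)

```text
t: 37.95
ee_pos: [528.6, -178.5, 219.0]
orientation: [3.141, -0.0, 3.102]
force: [-0.6, 0.3, -2.5]
opening: 12.5
gripper_force: 78.1
```

Call:
send_rows(
  commands=[
    [[0.1,0.9,0],0,0],
    [[0.1,0.9,0],0,0],
    [[0.1,0.9,0],0,0],
    [[0.1,0.9,0],0,0],
    [[0.1,0.9,0],0,0],
    [[0.1,0.9,0],0,0],
    [[0.1,0.9,0],0,0],
    [[0.1,0.9,0],0,0],
  ],
)

```text
t: 38.75
ee_pos: [518.1, -34.2, 219.1]
orientation: [-3.142, -0.0, 3.102]
force: [0.7, 0.4, -4.3]
opening: 12.7
gripper_force: 78.1
```

Call:
send_rows(
  commands=[
    [[0.1,0.9,0],0,0],
    [[0.1,0.9,0],0,0],
    [[0.1,0.9,0],0,0],
    [[0.1,0.9,0],0,0],
    [[0.1,0.9,0],0,0],
    [[0.1,0.9,0],0,0],
    [[0,0.9,0],0,0],
    [[0,0.9,0],0,0],
  ],
)

```text
t: 39.55
ee_pos: [511.6, 109.9, 219.1]
orientation: [-3.141, 0.0, 3.102]
force: [0.1, -0.1, -4.2]
opening: 12.6
gripper_force: 78.1
```

```bash
python3 - <<'E'
from h import *
s=r.state();print(s["gripper_force"]);plan([519.6,294.6,190],np.radians(161.5))
E
```

```text
78.12451243400574
t 39.5 pos [511.6 109.9 219.1] ori [-3.1413e+00  1.0000e-04  3.1022e+00] shares [-0.03  9.24  1.45] turn 2.03 F [ 0.1 -0.1 -4.2] open 12.6
```

Call:
send_rows(
  commands=[
    [[0,0.9,0],0,0],
    [[0,0.9,0],0,0],
    [[0,0.9,0],0,0],
    [[0,0.9,0],0,0],
    [[0,0.9,0],0,0],
    [[0,0.9,0],0,0],
    [[0,0.9,0],0,0],
    [[0,0.9,0],0,0],
  ],
)

```text
t: 40.35
ee_pos: [517.3, 253.6, 219.0]
orientation: [-3.141, -0.0, 3.102]
force: [0.7, 0.1, -3.6]
opening: 12.2
gripper_force: 78.1
```

Call:
send_rows(
  commands=[
    [[0,0.8,0],0.3,0],
    [[0,0.4,0],0.4,0],
    [[0,0,0],0.5,0],
    [[0,0,0],0.5,0],
    [[0,0,0],0.3,0],
    [[0,0,0],0,0],
    [[0,0,0],0,0],
  ],
)

```text
t: 41.05
ee_pos: [519.0, 276.5, 219.0]
orientation: [-3.141, -0.0, 2.824]
force: [0.2, -0.3, -3.5]
opening: 12.4
gripper_force: 78.2
```

```bash
python3 - <<'E'
from h import *
s=r.state();print(s["gripper_force"]);plan([519.6,294.6,140],np.radians(161.5))
E
```

```text
78.17026376724243
t 41.0 pos [519.  276.5 219. ] ori [-3.1414e+00 -1.0000e-04  2.8236e+00] shares [0.25 0.87 3.95] turn 0.04 F [ 0.2 -0.3 -3.5] open 12.4
```

Call:
send_rows(
  commands=[
    [[0.1,0.4,0],0.04,0],
    [[0.15,0.47,0.3],0,0],
    [[0,0,0.7],0,0],
    [[0,0,0.9],0,0],
    [[0,0,0.9],0,0],
    [[0,0,0.7],0,0],
    [[0,0,0.4],0,0],
    [[0,0,0],0,0],
  ],
)

```text
t: 41.85
ee_pos: [519.3, 293.5, 139.0]
orientation: [-3.139, -0.003, 2.817]
force: [-1.2, -0.6, -3.5]
opening: 12.4
gripper_force: 78.2
```

Call:
send_rows(
  commands=[
    [[0,0,0],0,0],
    [[0,0,0],0,0],
  ],
)

```text
t: 42.05
ee_pos: [521.3, 294.7, 142.2]
orientation: [3.14, 0.001, 2.816]
force: [0.1, -0.1, -3.3]
opening: 12.3
gripper_force: 78.2
```

```bash
python3 - <<'E'
from h import *
s=r.state();print(s["gripper_force"]);plan([519.6,294.6,108],np.radians(161.5))
E
```

```text
78.16141247749329
t 42.0 pos [521.3 294.7 142.2] ori [3.1398e+00 1.5000e-03 2.8163e+00] shares [ 0.08 -0.04  1.71] turn -0.02 F [ 0.1 -0.1 -3.3] open 12.3
```

Call:
send_rows(
  commands=[
    [[0.06,0,0.3],0,0],
    [[0,0,0.3],0,0],
    [[0,0,0.3],0,0],
    [[0,0,0.2],0,0],
    [[0,0,0.15],0,0],
    [[0,0,0.1],0,0],
    [[0,0,0],0,0],
  ],
)

```text
t: 42.75
ee_pos: [519.1, 294.4, 113.7]
orientation: [-3.141, -0.0, 2.816]
force: [0.2, -0.1, -1.7]
opening: 12.6
gripper_force: 78.3
```

```bash
python3 - <<'E'
from h import *
s=r.state();print(s["ft_torque"].round(2));plan([519.6,294.6,108],np.radians(161.5))
E
```

```text
[-0.01  0.01  0.07]
t 42.8 pos [519.1 294.4 113.7] ori [-3.1411e+00 -5.0000e-04  2.8163e+00] shares [-0.02  0.02  0.28] turn -0.02 F [ 0.2 -0.1 -1.7] open 12.6
```

Call:
send_rows(
  commands=[
    [[0,0,0.1],0,0],
    [[0,0,0.08],0,0],
    [[0,0,0.05],0,0],
    [[0,0,0],0,0],
  ],
)

```text
t: 43.15
ee_pos: [519.2, 294.5, 109.3]
orientation: [-3.141, -0.0, 2.816]
force: [-0.5, 0.1, -3.5]
opening: 12.7
gripper_force: 78.3
```

Call:
send_rows(
  commands=[
    [[0,0,0.05],0,0],
    [[0,0,0.05],0,0],
    [[0,0,0],0,0],
  ],
)

```text
t: 43.45
ee_pos: [519.5, 294.6, 108.0]
orientation: [3.142, 0.0, 2.816]
force: [-1.3, -1.1, 0.2]
opening: 12.6
gripper_force: 78.7
```

The lid makes contact at TCP z 108, which is the seated height. I'll press lightly, release and rise.

Call:
send_rows(
  commands=[
    [[0,0,0.04],0,0],
    [[0,0,0],0,0],
    [[0,0,0],0,0.25],
    [[0,0,0],0,0.4],
    [[0,0,0],0,0.5],
    [[0,0,0],0,0.6],
    [[0,0,0],0,0.6],
  ],
)

```text
t: 44.15
ee_pos: [519.4, 294.6, 106.6]
orientation: [3.141, -0.0, 2.816]
force: [-0.1, 0.1, 0.1]
opening: 51.0
gripper_force: 0.0
```

Call:
send_rows(
  commands=[
    [[0,0,-0.3],0,0.6],
    [[0,0,-0.6],0,0.6],
    [[0,0,-1],0,0.6],
    [[0,0,-1],0,0.6],
    [[0,0,-1],0,0.6],
    [[0,0,-1],0,0.6],
    [[0,0,-1],0,0.6],
    [[0,0,0],0,0.6],
  ],
)

```text
t: 44.95
ee_pos: [521.5, 296.3, 229.4]
orientation: [3.135, 0.006, 2.816]
force: [0.9, 0.3, 0.2]
opening: 51.4
gripper_force: 0.0
```

```bash
python3 - <<'E'
from h import *
plan([519.6,294.6,108],2.816)
c=viewer.calibration("wrist");im=viewer.get_image("wrist");g=cv2.cvtColor(im,6);cv2.imwrite("pics/w8.png",im)
R=lambda u,v,z:plane(ray("wrist",u,v,c),z)[:2]
m=cv2.morphologyEx((g[:340,150:480]<60).astype(np.uint8),cv2.MORPH_OPEN,np.ones((3,3)))
n,l,st,ce=cv2.connectedComponentsWithStats(m)
for s in st[1:]:
    if s[4]>150: print("dark",s[0]+150,s[1],s[2],s[3],s[4])
for v in range(100,320,12):
    d=np.where(g[v,270:370]<60)[0]+270
    if len(d): print(v,d.min(),d.max())
E
```

```text
t 45.0 pos [521.5 296.3 229.4] ori [3.1351 0.0058 2.8163] shares [ 0.1  -0.15  6.07] turn 0.0 F [0.9 0.3 0.2] open 51.4
dark 306 127 26 133 2167
dark 150 245 330 95 13861
136 307 331
148 306 331
160 312 325
172 312 325
184 312 325
196 312 325
208 312 325
220 312 325
232 307 331
244 308 330
256 313 324
```

```bash
python3 - <<'E'
from h import *
np.set_printoptions(suppress=True,precision=1)
c=viewer.calibration("wrist");im=viewer.get_image("wrist");g=cv2.cvtColor(im,6)
R=lambda u,v,z:plane(ray("wrist",u,v,c),z)[:2]
col=g[:,307].astype(int);d=np.where(col<70)[0];s=[x for x in np.split(d,np.where(np.diff(d)>1)[0]+1) if len(x)>3];print([(x[0],x[-1]) for x in s])
a=R(318.5,(s[0][0]+s[0][-1])/2,76);b=R(319,(s[1][0]+s[1][-1])/2,76)
print("feet",a,b,(a+b)/2,np.linalg.norm(b-a),np.arctan2(*(b-a)[::-1]))
# left/right and far edges of the bright plate, at z=72
for v in(100,140,180,220,250):
    d=np.where(g[v]>150)[0];d=d[(d>180)&(d<460)];p,q=R(d.min(),v,72),R(d.max(),v,72);print(v,d.min(),d.max(),(p+q)/2,np.linalg.norm(q-p))
# scene/side: plate corners expected if seated
from numpy import cos,sin
for n in("scene","side"):
    T=np.linalg.inv(C[n]["world_from_camera"]);K=C[n]["camera_matrix"];I=cv2.cvtColor(viewer.get_image(n),6)
    e=np.array([cos(-.323),sin(-.323)]);f=np.array([-e[1],e[0]]);P=[]
    for sx,sy in((1,1),(1,-1),(-1,-1),(-1,1)):
        w=np.array([519.6,294.6])+e*sx*116+f*sy*74;p=K@(T[:3,:3]@np.array([*w,72])+T[:3,3]);P.append(p[:2]/p[2])
    m=cv2.morphologyEx((I>120).astype(np.uint8),cv2.MORPH_OPEN,np.ones((3,3)));pt=np.mean(P,0)
    _,l=cv2.connectedComponents(m);P=np.array(P)
    lab=np.bincount(l[int(pt[1])-25:int(pt[1])+25,int(pt[0])-25:int(pt[0])+25].ravel())[1:].argmax()+1
    k=max(cv2.findContours((l==lab).astype(np.uint8),0,1)[0],key=cv2.contourArea)
    print(n,P,cv2.approxPolyDP(cv2.convexHull(k),4,True)[:,0])
E
```

```text
[(np.int64(129), np.int64(146)), (np.int64(335), np.int64(399))]
feet [471.  310.5] [719.2 226.1] [595.1 268.3] 262.1459609966946 -0.32778594957565416
100 236 401 [437.4 321.8] 147.80045979005604
140 237 400 [472.  310.1] 147.610152448107
180 239 398 [507.1 298.1] 147.1736458897955
220 242 396 [544.1 286. ] 147.43455270209975
250 244 373 [570.1 265.9] 127.25746147595869
scene [[386.8 325.5]
 [355.5 252.8]
 [478.8 231.5]
 [531.6 295.1]] [[532 296]
 [383 334]
 [353 258]
 [362 252]
 [480 233]]
side [[262.9 135.9]
 [282.  160.1]
 [195.2 179.7]
 [182.4 152.1]] [[283 162]
 [195 186]
 [182 152]
 [262 136]]
```

The lid plate width is constant along its length (147.5 mm, so it is level). Its corners match the seated projection in the scene and side views, and the gripper is clear. I'll hand it in.

```bash
python3 -c "
from bench import r
print(r.finish_job())"
```

```text
the job is handed in; nothing more can be done
None
```

I handed in the job at about 45 s: the short jar and both short vials stand in their wells and the lid measured level and seated on the rim; `finish_job()` returned no verdict, and I didn't re-measure the tall jar, tall vial, bottle or dishes at the end, though nothing was set down near them.

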